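# Nest and lock the measuring scoops

### The job

Nest the three steel measuring scoops, working from the largest to the smallest: lock the middle scoop into the large one first, then the small one into the middle one. Each scoop's rim goes under the hook at the front of the next larger scoop, and its handle is then pressed down flat onto the larger handle until the sprung catch snaps over its end. Leave the nest standing upright on the table, and leave the two jars behind them where they are.

Things in the scene. Friction and masses are not known exactly. Their poses are not given: they have to be found in the camera images.
- large_scoop_center (a point): large steel measuring scoop: cup 66 mm tall, rim dia 102, inside 95; point on the cup axis, 33 up, z up. Handle along -x, top level with the rim, to x=-122, on a foot at x=-100. On the rim in front stands a hook (x=39..49, 16 wide) with a slot 8 mm high, 3 to 11 mm above the rim, open towards the handle. On the handle: catch x=-106..-116, 19 tall, and cheeks 24 apart at x=-92..-110
- middle_scoop_center (a point): middle steel scoop: cup 58 mm tall, rolled rim dia 86 and 4 thick, base dia 52; point on the cup axis, 29 up, z up. Handle along -x, top level with the rim, 8 thick, 14 wide (grip or press x=-45..-70), then 21 wide to x=-110; its own hook at x=24..33 and catch at x=-88..-98. Locked, it is parallel to the large one with this point 12 mm straight above the large one's
- small_scoop_center (a point): small steel scoop: cup 44 mm tall, rolled rim dia 54 and 4 thick, base dia 28; point on the cup axis, 22 up, z up. Plain handle along -x, top level with the rim, 8 thick, 12 wide, x=-24..-92. The middle one's slot is also 3 to 11 mm above its rim, its cheeks 15 apart at x=-74..-92. Locked, it is parallel to the middle one with this point 15 mm straight above the middle one's
- large_scoop_catch (a joint): blue plastic sprung catch near the end of the large scoop's handle: 0 = closed, grows to 0.009 m as it is pushed back, away from the cup. The end of the handle above, with its rim in the slot, is pressed down over the catch's slope (8 to 10 N, pressing half-way along the handle) and the catch then springs over it
- middle_scoop_catch (a joint): the same sprung catch on the middle scoop's handle, for the small scoop's handle: 0 = closed, up to 0.009 m pushed back, about 10 N
- honey_jar: jar with a red lid, 60 mm dia, 86 tall, standing at the back; origin at its foot; leave alone
- jam_jar: jam jar with a pale lid, 62 mm dia, 99 tall, standing at the back; origin at its foot; leave alone

How it is judged:
On the way, in this order (a step that is already met when the one before it is completed fails the run):
1. the middle scoop is locked in the large one: under its hook, level with it, the catch sprung back over the handle's end (z of middle_scoop_center in the frame of large_scoop_center between 0.009 and 0.015 m and x of middle_scoop_center in the frame of large_scoop_center between -0.004 and 0.004 m and y of middle_scoop_center in the frame of large_scoop_center between -0.006 and 0.006 m and angle between the z axis of middle_scoop_center and the z axis of large_scoop_center, either way round below 0.045 rad and angle between the x axis of middle_scoop_center and the x axis of large_scoop_center, either way round below 0.06 rad and value of joint large_scoop_catch below 0.002 m), for 0.2 s.
2. the small scoop is locked in the middle one in the same way (z of small_scoop_center in the frame of middle_scoop_center between 0.012 and 0.018 m and x of small_scoop_center in the frame of middle_scoop_center between -0.004 and 0.004 m and y of small_scoop_center in the frame of middle_scoop_center between -0.006 and 0.006 m and angle between the z axis of small_scoop_center and the z axis of middle_scoop_center, either way round below 0.045 rad and angle between the x axis of small_scoop_center and the x axis of middle_scoop_center, either way round below 0.06 rad and value of joint middle_scoop_catch below 0.002 m), for 0.2 s.
At the end, for the whole second after the job is handed in: The large scoop stands upright on the table, the middle one is locked in it and the small one in the middle one: each within 4 mm along, 6 mm across and 3 mm in height of its seat, parallel within 2.5 degrees, turned under 3.4 degrees, both catches within 2 mm of closed (all of step 1 and all of step 2 and angle between large_scoop_center's own z axis and vertical below 0.06 rad and height (world z) of large_scoop_center between 0.028 and 0.038 m); the robot touches nothing.
It fails at once if the honey jar is moved by more than 2 cm (distance of honey_jar from where it was at the start of the episode above 0.02 m).
It fails at once if the jam jar is moved by more than 2 cm (distance of jam_jar from where it was at the start of the episode above 0.02 m).
It also fails if it takes over 67 s, if anything falls off the work surface, if the arm or the gripper's body presses on something with over 40 N, if the wrist force passes 120 N, or if a joint passes its speed limit or range.

### The arm

A 6-joint arm with a two-finger parallel gripper is mounted at the origin on a cart in front of the work surface, level with it; the furniture and walls round the work are solid. World frame = base frame: x ahead of the robot, y to its left, z up, the work surface at z = 0. Lengths are in m, angles in rad, forces in N, time in s.
With the tool pointing down it reaches from about 0.15 to 0.775 m from the base axis. Payload 6.1 kg.
Tool frame: the origin (TCP) lies at the very end of the fingers, on their centre line; the grasp point (between the pads) lies 19 mm behind it (bot.grip_point_offset is the distance from the TCP to the grasp point, in m); x points along the fingers, y is the direction in which the jaws open and shut, and the axes are right-handed (so a half turn about x gives the same grasp; the last joint's range is limited). The gripper opens to 85 mm and grips with 20 to 120 N. Pads are 22 mm wide; open, the fingers measure 114 mm over their backs; the gripper's body (76 mm by 85 mm) begins 54 mm behind the grasp point. The pads swing forward as they close: fully open they stand 13 mm farther back than shut.
Start: joints at [-1.161, 0.126, -0.04, 1.405, 0, 1.571], TCP at [0.209, -0.482, 0.231] pointing down, gripper open.
Joint ranges: [-2.72, 2.72], [-0.95, 1.95], [-1.27, 1.35], [-1.78, 2.02], [-1.46, 1.47], [-3.14, 3.14]. Speed limits (rad/s): [2.39, 2.39, 3.01, 3.14, 3.14, 3.14].

### API

Orientations are given as a unit quaternion [w, x, y, z].
In Python, from workcell import bot, read_camera, spotter gives the robot as it stands.
- The arm moves only by the tool carry_out, never from a script. Its argument "rows" is a list of rows, each an object with "translation": the shift along the world's x, y, z in mm, a list of three; "rotation": the turn, a rotation vector about the world's x, y, z in degrees, a list of three; "fingers": the finger opening in mm, from 0 to 85.4. In form: [{"translation": [dx, dy, dz], "rotation": [ax, ay, az], "fingers": fingers}, ...]. A call has 1 to 10 rows; each row is the pose to reach, as a shift and turn from the pose commanded when the call began; what a row does not reach only later rows make up. A row lasts 1/12 s, in which the tool goes at most 41.7 mm and 7.16 degrees, less where a joint would pass 70% of its speed; a pose out of reach is approached as far as the arm can. A call with a gripper value outside its range is refused whole. The fingers move at their own pace and stop on an object; "newtons" is the grip in N (left out, the last holds). Time passes only in rows, so rows that repeat a pose let the fingers close. It gives the time, the measured TCP pose, the force and the opening at its end, in the units of the state.
- bot.state(): the state, without advancing time (a new reading comes with each control period).
- read_camera(name): name is "side" or "top" or "wrist"; returns a dict with "image" (384x512x3 uint8, red, green, blue), "fx", "fy", "cx", "cy" (pixels), "xyz" and "orientation" of the camera in the world. Camera axes: x right, y down, z forward; pixel columns grow to the right and rows downward; lengths in m; the calibration is good to about 2 mm. A picture is of the moment at which its call begins. There is no depth.
- bot.sign_off(): hands the job in, once; it reports no verdict.
Trained networks look in the newest picture that a camera, given by its name, has taken for a name from the list of things; names that differ only in an ending like _2 or _b are one class to them, and where a whole thing is asked for, a point or a joint stands for the part that bears it (a point fixed in the world has none). Each returns a list of dicts, best first, with "p" (0 to 1); they miss things now and then, are a little off and sometimes report something else, mostly with a low value. They report only what shows in the picture. A call takes as long as a camera call.
- spotter.regions_of(query, camera): "region" (384x512 bool, what is visible of it) and "bbox" ([left, top, right, bottom] in pixels, round what is visible of it).
The state is a dict: "time_s": time; "joint_positions": joint angles; "qvel": joint speeds; "joint_torque": joint torques, N m; "tcp_pos": TCP position; "ee_rot": TCP orientation; "wrist_force": force on the tool from outside, world axes, zero at the start; "torque": the same for the moment, N m; "width": opening from 0.0 (shut) to 1.0 (fully open).
Only numpy, scipy, OpenCV 4.12 (cv2) and the standard library are available. Lean on these libraries where they do the work, as an engineer would, in place of code of your own. Each camera call takes 0.05 s, during which the arm holds its last target. There are 200 camera calls.

## Working session

There is one attempt and no reset: what is moved stays moved. The work goes in short steps, Python scripts to look and compute and a tool call to move; the robot and the scene stay as the last step left them, time stands still between calls to the robot, and variables do not carry over. Pictures are saved under pics/ and viewed, about 8 in all and at most 12, crops included, and the job is handed in when it is done.

Besides the shell and the picture viewer there is one more tool, called after "Call:" as name(argument=value, ...), one argument or row to a line, values as JSON. carry_out: Moves the arm, as the interface text tells. Its arguments: {"type":"object","properties":{"rows":{"type":"array"},"newtons":{"type":"number"}},"required":["rows"]}

```bash
ls; mkdir -p pics
cat > h.py <<'E'
import numpy as np,cv2
from scipy.spatial.transform import Rotation as R
from workcell import bot,read_camera,spotter
def rot(q): return R.from_quat([q[1],q[2],q[3],q[0]])
def ray(c,u,v):
    d=np.array([(u-c["cx"])/c["fx"],(v-c["cy"])/c["fy"],1.]); return np.array(c["xyz"]),rot(c["orientation"]).apply(d)
def atz(c,u,v,z):
    o,d=ray(c,u,v); return o+d*(z-o[2])/d[2]
def proj(c,p):
    q=rot(c["orientation"]).inv().apply(np.atleast_2d(p)-np.array(c["xyz"])); return np.c_[c["fx"]*q[:,0]/q[:,2]+c["cx"],c["fy"]*q[:,1]/q[:,2]+c["cy"]]
def save(c,n): cv2.imwrite("pics/"+n,c["image"][:,:,::-1])
E
python3 - <<'E'
from h import *
s=bot.state(); print(s["tcp_pos"],s["ee_rot"],s["width"],bot.grip_point_offset)
ims=[]
for n in ["top","side"]:
    c=read_camera(n); ims.append(c["image"]); print(n,c["xyz"],c["orientation"],c["fx"],c["cx"],c["cy"])
    for q in ["large_scoop_center","middle_scoop_center","small_scoop_center","large_scoop_catch","middle_scoop_catch","honey_jar","jam_jar"]:
        print(q,[(round(r["p"],2),[int(x) for x in r["bbox"]],int(r["region"].sum())) for r in spotter.regions_of(q,n)[:3]])
cv2.imwrite("pics/top0.png",cv2.resize(ims[0][:,:,::-1],(800,600))); cv2.imwrite("pics/side0.png",ims[1][:,:,::-1])
E
```

```text
pics
[ 0.20900025 -0.481156    0.23052184] [-0.14332173 -0.69219851 -0.14442697  0.6924312 ] 0.998805664230895 0.0187
top [0.61423813 0.11071655 0.93786483] [ 0.0381548  -0.69551385  0.71740519 -0.01159709] 469.4894301573092 260.07340029486653 187.30027806166726
large_scoop_center [(0.65, [327, 174, 383, 270], 2872)]
middle_scoop_center [(0.89, [244, 188, 292, 270], 1947)]
small_scoop_center [(0.87, [184, 205, 211, 264], 810)]
large_scoop_catch [(0.56, [356, 265, 362, 269], 28)]
middle_scoop_catch [(0.7, [183, 203, 210, 266], 826), (0.57, [324, 177, 383, 269], 2837)]
honey_jar [(0.71, [217, 137, 251, 170], 895)]
jam_jar [(0.98, [290, 131, 327, 170], 919)]
side [0.45930931 0.72612477 0.59817764] [ 0.07815904 -0.16378162  0.89200511 -0.41399713] 411.48821682830084 259.38961410594396 194.78270553660116
large_scoop_center [(0.92, [283, 141, 358, 189], 2008)]
middle_scoop_center [(0.75, [266, 187, 341, 234], 1761)]
small_scoop_center [(0.64, [248, 247, 317, 278], 1035)]
large_scoop_catch []
middle_scoop_catch [(0.39, [331, 197, 336, 206], 15)]
honey_jar [(0.7, [203, 189, 238, 238], 1425), (0.32, [230, 146, 264, 195], 1216)]
jam_jar [(0.62, [233, 147, 263, 193], 1124)]
```

View pics/top0.png

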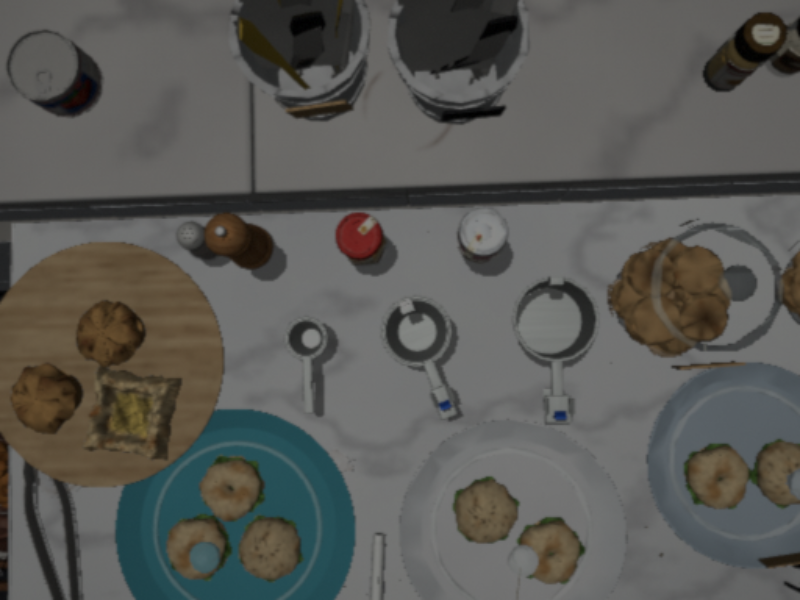

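View pics/side0.png

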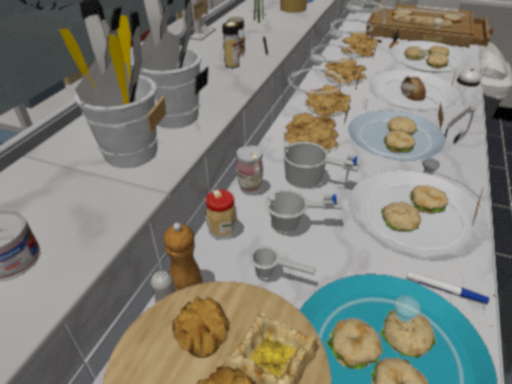

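The top view shows all three scoops upright with their hooks away from the robot: large at about (356,205) in native pixels, middle at (267,212), small at (196,217). The side view agrees, with both blue catches on the handle ends. Next I fit poses to the silhouettes.

```bash
cat >> h.py <<'E'
from scipy.optimize import minimize
# H, rimR, baseR, handle end, handle half width, extra boxes
M={"large":(66,51,42,-122,9,[(39,49,-8,8,66,80),(-116,-92,-13,13,58,80)]),
   "middle":(58,43,26,-110,7,[(24,33,-8,8,58,72),(-110,-74,-10.5,10.5,50,64)]),
   "small":(44,27,14,-92,6,[])}
def parts(n):
    H,r,b,e,w,ex=M[n]; t=np.linspace(0,2*np.pi,48); c,s=np.cos(t),np.sin(t)
    P=[np.vstack([np.c_[r*c,r*s,0*t+H],np.c_[r*c,r*s,0*t+H-4],np.c_[b*c,b*s,0*t]])]
    for x0,x1,y0,y1,z0,z1 in [(e,-r+2,-w,w,H-8,H)]+ex:
        P.append(np.array([[x,y,z] for x in(x0,x1) for y in(y0,y1) for z in(z0,z1)]))
    return [(p-[0,0,H/2])/1000 for p in P]
def sil(c,n,x,y,yaw,S=4,T=None):
    h=M[n][0]/2000; m=np.zeros((384*S,512*S),np.uint8)
    Rm=R.from_euler("z",yaw)
    for p in parts(n):
        w=Rm.apply(p)+[x,y,h] if T is None else T(p)
        uv=(proj(c,w)+.5)*S
        cv2.fillConvexPoly(m,cv2.convexHull(np.round(uv).astype(np.int32)),1)
    return m
def fit(obs,n,x0):
    S=4; ms=[(c,cv2.resize(r.astype(np.uint8),None,fx=S,fy=S,interpolation=cv2.INTER_NEAREST)) for c,r in obs]
    def f(v):
        s=0
        for c,m in ms:
            q=sil(c,n,v[0]/1e3,v[1]/1e3,v[2]/50); s+=1-(q&m).sum()/max(1,(q|m).sum())
        return s
    best=None
    for _ in range(2):
        k=minimize(f,x0,method="Nelder-Mead",options=dict(initial_simplex=[x0,np.add(x0,[8,0,0]),np.add(x0,[0,8,0]),np.add(x0,[0,0,8])],xatol=.05,fatol=1e-5)); x0=k.x
    return k.x[0],k.x[1],np.degrees(k.x[2]/50),k.fun
E
python3 - <<'E'
from h import *
cs={n:read_camera(n) for n in("top","side")}
for n,u0 in (("large",(356,205)),("middle",(267,212)),("small",(196,217))):
    p=atz(cs["top"],*u0,.05)*1e3; x0=[p[0],p[1],0]
    ob=[(cs[k],spotter.regions_of(n+"_scoop_center",k)[0]["region"]) for k in cs]
    for o in([ob[0]],[ob[1]],ob): print(n,np.round(fit(o,n,x0),3))
for n,u in(("honey",(234,153)),("jam",(308,150))): print(n,atz(cs["top"],*u,.09))
E
```

```text
large [ 6.40253e+02 -3.26340e+01 -1.78600e+00  6.40000e-02]
large [ 6.41461e+02 -3.41120e+01  4.66000e-01  7.60000e-02]
large [ 6.40528e+02 -3.32670e+01 -6.12000e-01  1.56000e-01]
middle [6.30922e+02 1.32961e+02 1.96590e+01 5.10000e-02]
middle [6.31923e+02 1.30777e+02 2.10550e+01 1.01000e-01]
middle [6.30880e+02 1.32823e+02 2.02410e+01 1.76000e-01]
small [6.26152e+02 2.69041e+02 1.60900e+00 7.50000e-02]
small [6.27404e+02 2.67093e+02 8.22000e-01 1.50000e-01]
small [6.26014e+02 2.68625e+02 1.40800e+00 2.37000e-01]
honey [0.73878468 0.18744075 0.09      ]
jam [0.73953054 0.05270907 0.09      ]
```

```bash
cat >> h.py <<'E'
def tool():
    s=bot.state(); r=rot(s["ee_rot"]); A=r.as_matrix()
    print("tcp",np.round(np.array(s["tcp_pos"])*1e3,1),"xax",np.round(A[:,0],3),"jaw yaw",round(float(np.degrees(np.arctan2(A[1,1],A[0,1]))),2),"w",round(s["width"]*85.4,1),"F",np.round(s["wrist_force"],1),"t",round(s["time_s"],2),"q",np.round(s["joint_positions"],2))
    return s,A
E
python3 - <<'E'
from h import *
s,A=tool(); c=read_camera("wrist"); C=rot(c["orientation"]).as_matrix()
print(A.T@(np.array(c["xyz"])-s["tcp_pos"]),A.T@C,c["fx"],c["cx"],c["cy"])
E
```

```text
tcp [ 209.2 -481.5  231.3] xax [-0.  0. -1.] jaw yaw -66.52 w 85.7 F [-0.3 -0.1 -0.1] t 1.2 q [-1.16  0.13 -0.04  1.41 -0.    1.57]
[-0.14258762  0.001081   -0.07701145] [[-2.81752075e-05 -2.93800706e-01  9.55866698e-01]
 [ 9.99999999e-01  3.30075624e-05  3.96214793e-05]
 [-4.31916482e-05  9.55866698e-01  2.93800705e-01]] 318.10188463948793 252.27063585244616 192.19902729331463
```

Call:
carry_out(
  rows=[
    {"translation": [367.5, 594.5, -75], "rotation": [0, 0, -3.3], "fingers": 50},
    {"translation": [367.5, 594.5, -75], "rotation": [0, 0, -3.3], "fingers": 50},
    {"translation": [367.5, 594.5, -75], "rotation": [0, 0, -3.3], "fingers": 50},
    {"translation": [367.5, 594.5, -75], "rotation": [0, 0, -3.3], "fingers": 50},
    {"translation": [367.5, 594.5, -75], "rotation": [0, 0, -3.3], "fingers": 50},
    {"translation": [367.5, 594.5, -75], "rotation": [0, 0, -3.3], "fingers": 50},
    {"translation": [367.5, 594.5, -75], "rotation": [0, 0, -3.3], "fingers": 50},
    {"translation": [367.5, 594.5, -75], "rotation": [0, 0, -3.3], "fingers": 50},
    {"translation": [367.5, 594.5, -75], "rotation": [0, 0, -3.3], "fingers": 50},
    {"translation": [367.5, 594.5, -75], "rotation": [0, 0, -3.3], "fingers": 50},
  ],
)

```text
time_s: 2.08
tcp_pos: [0.4277, -0.1272, 0.187]
ee_rot: [0.124, 0.696, 0.124, -0.696]
wrist_force: [1.6, -1.3, 0.7]
width: 0.585
```

```bash
python3 -c "
from h import *
tool()"
```

```text
tcp [ 427.7 -127.2  187. ] xax [ 0.001 -0.    -1.   ] jaw yaw -69.82 w 50.0 F [ 1.6 -1.3  0.7] t 2.08 q [-0.29 -0.02 -0.29  1.3  -0.    2.5 ]
```

Call:
carry_out(
  rows=[
    {"translation": [149, 240, -27], "rotation": [0, 0, 71], "fingers": 50},
    {"translation": [149, 240, -27], "rotation": [0, 0, 71], "fingers": 50},
    {"translation": [149, 240, -27], "rotation": [0, 0, 71], "fingers": 50},
    {"translation": [149, 240, -27], "rotation": [0, 0, 71], "fingers": 50},
    {"translation": [149, 240, -27], "rotation": [0, 0, 71], "fingers": 50},
    {"translation": [149, 240, -27], "rotation": [0, 0, 71], "fingers": 50},
    {"translation": [149, 240, -27], "rotation": [0, 0, 71], "fingers": 50},
    {"translation": [149, 240, -27], "rotation": [0, 0, 71], "fingers": 50},
    {"translation": [149, 240, -27], "rotation": [0, 0, 71], "fingers": 50},
    {"translation": [149, 240, -27], "rotation": [0, 0, 71], "fingers": 50},
  ],
)

```text
time_s: 2.92
tcp_pos: [0.5761, 0.1119, 0.1592]
ee_rot: [0.507, 0.493, 0.507, -0.493]
wrist_force: [0.2, -0.3, -0.2]
width: 0.587
```

Call:
carry_out(
  rows=[
    {"translation": [0, 0, 0], "rotation": [0, 0, 71], "fingers": 50},
    {"translation": [0, 0, 0], "rotation": [0, 0, 71], "fingers": 50},
    {"translation": [0, 0, 0], "rotation": [0, 0, 71], "fingers": 50},
    {"translation": [0, 0, 0], "rotation": [0, 0, 71], "fingers": 50},
    {"translation": [0, 0, 0], "rotation": [0, 0, 71], "fingers": 50},
    {"translation": [0, 0, 0], "rotation": [0, 0, 71], "fingers": 50},
    {"translation": [0, 0, 0], "rotation": [0, 0, 71], "fingers": 50},
    {"translation": [0, 0, 0], "rotation": [0, 0, 71], "fingers": 50},
    {"translation": [0, 0, 0], "rotation": [0, 0, 71], "fingers": 50},
    {"translation": [0, 0, 0], "rotation": [0, 0, 71], "fingers": 50},
  ],
)

```text
time_s: 3.75
tcp_pos: [0.576, 0.1109, 0.1598]
ee_rot: [0.699, 0.107, 0.699, -0.107]
wrist_force: [-0.5, -0.5, 0.4]
width: 0.584
```

Call:
carry_out(
  rows=[
    {"translation": [0, 0, 0], "rotation": [0, 0, 38], "fingers": 50},
    {"translation": [0, 0, 0], "rotation": [0, 0, 38], "fingers": 50},
    {"translation": [0, 0, 0], "rotation": [0, 0, 38], "fingers": 50},
    {"translation": [0, 0, 0], "rotation": [0, 0, 38], "fingers": 50},
    {"translation": [0, 0, 0], "rotation": [0, 0, 38], "fingers": 50},
    {"translation": [0, 0, 0], "rotation": [0, 0, 38], "fingers": 50},
    {"translation": [0, 0, 0], "rotation": [0, 0, 38], "fingers": 50},
  ],
)

```text
time_s: 4.33
tcp_pos: [0.576, 0.1109, 0.1598]
ee_rot: [0.696, -0.124, 0.696, 0.124]
wrist_force: [0.0, -0.4, 0.4]
width: 0.59
```

Run:
```python
from h import *
tool(); c=read_camera("wrist"); im=cv2.resize(c["image"][:,:,::-1],(800,600)).copy()
q=sil(c,"middle",.6309,.1328,np.radians(20.24),S=1); cs,_=cv2.findContours(cv2.resize(q,(800,600),interpolation=0),0,2); cv2.drawContours(im,cs,-1,(0,255,0),1)
cv2.imwrite("pics/w1.png",im)
print([(r["p"],r["bbox"]) for r in spotter.regions_of("middle_scoop_center","wrist")])
```

```text
tcp [576.  110.9 159.8] xax [-0. -0. -1.] jaw yaw 110.23 w 50.4 F [ 0.  -0.4  0.4] t 4.33 q [ 0.19  0.25 -0.04  1.28  0.   -0.16]
[(0.81, [205.7, 126.8, 301.7, 302.8])]
```

View pics/w1.png

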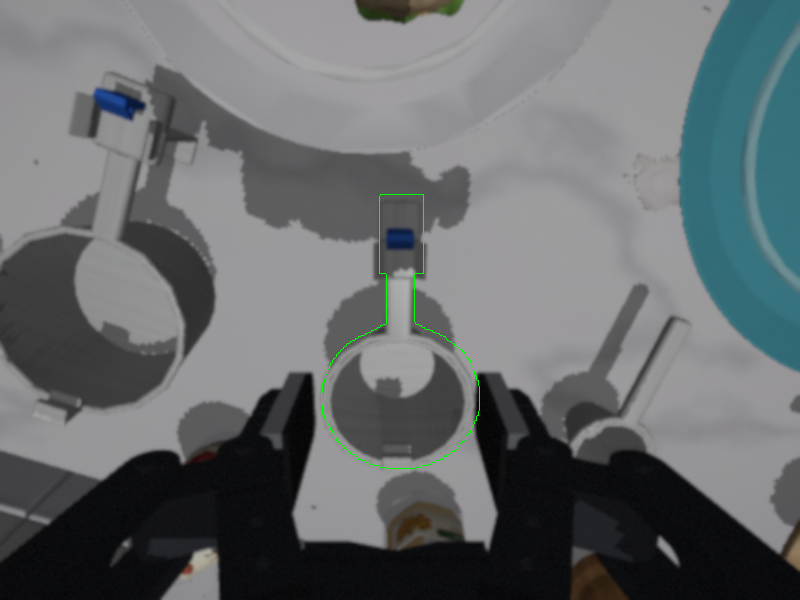

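The wrist picture shows the middle scoop centred: cup around (400,400), blue catch at (400,238), and the model outline lies on it within about 3 px. The large scoop's cup, catch and hook are visible on the left. I'll refine both from this picture.

Run:
```python
from h import *
c=read_camera("wrist")
for n,x0 in(("middle",[630.9,132.8,17.6]),("large",[640.5,-33.2,-.5])):
    rr=spotter.regions_of(n+"_scoop_center","wrist")
    for r in rr[:2]: print(n,round(r["p"],2),np.round(r["bbox"]),np.round(fit([(c,r["region"])],n,x0),3))
```

```text
middle 0.88 [205. 128. 300. 303.] [6.34479e+02 1.32967e+02 1.93370e+01 5.60000e-02]
large 0.95 [  0.  47. 137. 272.] [ 6.42512e+02 -3.14910e+01 -1.54000e+00  7.90000e-02]
```

Call:
carry_out(
  rows=[
    {"translation": [2, 2.2, -30], "rotation": [0, 0, -0.6], "fingers": 44},
    {"translation": [2, 2.2, -65], "rotation": [0, 0, -0.6], "fingers": 44},
    {"translation": [2, 2.2, -95], "rotation": [0, 0, -0.6], "fingers": 44},
    {"translation": [2, 2.2, -106], "rotation": [0, 0, -0.6], "fingers": 44},
    {"translation": [2, 2.2, -112], "rotation": [0, 0, -0.6], "fingers": 44},
    {"translation": [2, 2.2, -112], "rotation": [0, 0, -0.6], "fingers": 44},
  ],
)

```text
time_s: 5.08
tcp_pos: [0.5776, 0.113, 0.0472]
ee_rot: [0.696, -0.12, 0.697, 0.12]
wrist_force: [-0.6, -0.0, 0.6]
width: 0.513
```

Run:
```python
from h import *
tool(); c=read_camera("wrist"); im=cv2.resize(c["image"][:,:,::-1],(800,600)).copy()
cv2.imwrite("pics/w2.png",im)
```

```text
tcp [577.6 113.   47.2] xax [-0.002 -0.    -1.   ] jaw yaw 109.57 w 43.8 F [-0.6 -0.   0.6] t 5.08 q [ 0.19  0.31 -0.22  1.04 -0.   -0.15]
```

View pics/w2.png

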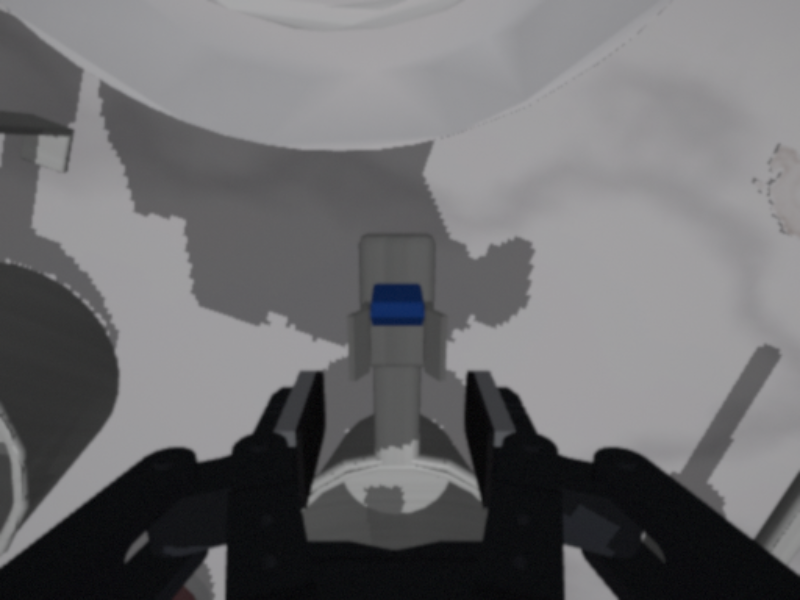

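Run:
```python
from h import *
s,A=tool(); c=read_camera("wrist"); t=np.array(s["tcp_pos"])
for u,v,z in((398,365,.058),(398,235,.058),(398,455,.058),(375,400,.058),(420,400,.058)):
    print(u,v,np.round(A.T@(atz(c,u*.64,v*.64,z)-t)*1e3,1))
```

```text
tcp [578.5 113.2  48.6] xax [ 0.001  0.    -1.   ] jaw yaw 109.57 w 43.9 F [0.8 0.2 0.2] t 5.13 q [ 0.19  0.3  -0.22  1.04 -0.   -0.15]
398 365 [ -9.4   0.2 -12.1]
398 235 [ -9.4   0.1 -50.2]
398 455 [-9.4  0.2 18.3]
375 400 [-9.4 -6.7 -0.7]
420 400 [-9.4  6.8 -0.7]
```

The picture shows the handle centred between the fingers (400 px); its step is 12.1 mm behind the TCP, as planned. I'll grip.

Call:
carry_out(
  rows=[
    {"translation": [0, 0, 0], "rotation": [0, 0, 0], "fingers": 5},
    {"translation": [0, 0, 0], "rotation": [0, 0, 0], "fingers": 5},
    {"translation": [0, 0, 0], "rotation": [0, 0, 0], "fingers": 5},
    {"translation": [0, 0, 0], "rotation": [0, 0, 0], "fingers": 5},
    {"translation": [0, 0, 0], "rotation": [0, 0, 0], "fingers": 5},
    {"translation": [0, 0, 0], "rotation": [0, 0, 0], "fingers": 5},
  ],
  newtons=90,
)

```text
time_s: 5.68
tcp_pos: [0.5787, 0.1133, 0.0494]
ee_rot: [0.698, -0.12, 0.696, 0.12]
wrist_force: [-1.4, -0.1, 6.1]
width: 0.135
```

```bash
python3 -c "
from h import *
tool()"
```

```text
tcp [578.7 113.3  49.4] xax [ 0.002  0.001 -1.   ] jaw yaw 109.58 w 11.5 F [-1.4 -0.1  6.1] t 5.68 q [ 0.19  0.3  -0.22  1.04  0.   -0.15]
```

Call:
carry_out(
  rows=[
    {"translation": [0, 0, 30], "rotation": [0, 0, 0], "fingers": 5},
    {"translation": [0, 0, 65], "rotation": [0, 0, 0], "fingers": 5},
    {"translation": [-5, -30, 91], "rotation": [0, 0, -7], "fingers": 5},
    {"translation": [-10, -65, 91], "rotation": [0, 0, -13], "fingers": 5},
    {"translation": [-15, -105, 91], "rotation": [0, 0, -19], "fingers": 5},
    {"translation": [-20, -135, 91], "rotation": [0, 0, -20.6], "fingers": 5},
    {"translation": [-20, -145, 91], "rotation": [0, 0, -20.6], "fingers": 5},
    {"translation": [-20, -145, 91], "rotation": [0, 0, -20.6], "fingers": 5},
    {"translation": [-20, -145, 91], "rotation": [0, 0, -20.6], "fingers": 5},
  ],
)

```text
time_s: 6.43
tcp_pos: [0.558, -0.0322, 0.1388]
ee_rot: [0.707, 0.007, 0.707, -0.006]
wrist_force: [0.3, 0.3, -1.4]
width: 0.127
```

```bash
cat >> h.py <<'E'
def held(s,A,n,gx,gz,dy=0,dyaw=0,pitch=0):
    # transform of scoop points when held: gx = scoop x of TCP, gz = scoop-frame z of TCP ; tool axes: x down, y jaw, z
    B=np.c_[A[:,2],A[:,1],-A[:,0]]  # scoop x = tool z, y = tool y?, z = -tool x
    if np.linalg.det(B)<0: B[:,1]*=-1
    r=R.from_matrix(B)*R.from_euler("zy",[dyaw,pitch],degrees=True); t=np.array(s["tcp_pos"])
    return lambda p: r.apply(p-np.array([gx,-dy,gz])/1e3)+t
E
python3 - <<'E'
from h import *
s,A=tool(); c=read_camera("wrist"); im=cv2.resize(c["image"][:,:,::-1],(800,600)).copy()
def dr(q,col):
    cs,_=cv2.findContours(cv2.resize(q,(800,600),interpolation=0),0,2); cv2.drawContours(im,cs,-1,col,1)
dr(sil(c,"large",.6415,-.0324,np.radians(-1.)),(0,255,0)) if 0 else dr(sil(c,"large",.6415,-.0324,np.radians(-1.),S=1),(0,255,0))
dr(sil(c,"middle",0,0,0,S=1,T=held(s,A,"middle",-58,20.4)),(0,0,255))
cv2.imwrite("pics/w3.png",im)
for n in("middle","large"): print([(round(r["p"],2),np.round(r["bbox"])) for r in spotter.regions_of(n+"_scoop_center","wrist")])
E
```

```text
tcp [558.  -32.2 138.8] xax [ 0.     0.001 -1.   ] jaw yaw 88.92 w 10.8 F [ 0.3  0.3 -1.4] t 6.43 q [-0.06  0.2  -0.15  1.22  0.   -0.04]
[(0.87, array([221., 143., 283., 352.]))]
[(0.68, array([192., 172., 313., 286.]))]
```

View pics/w3.png

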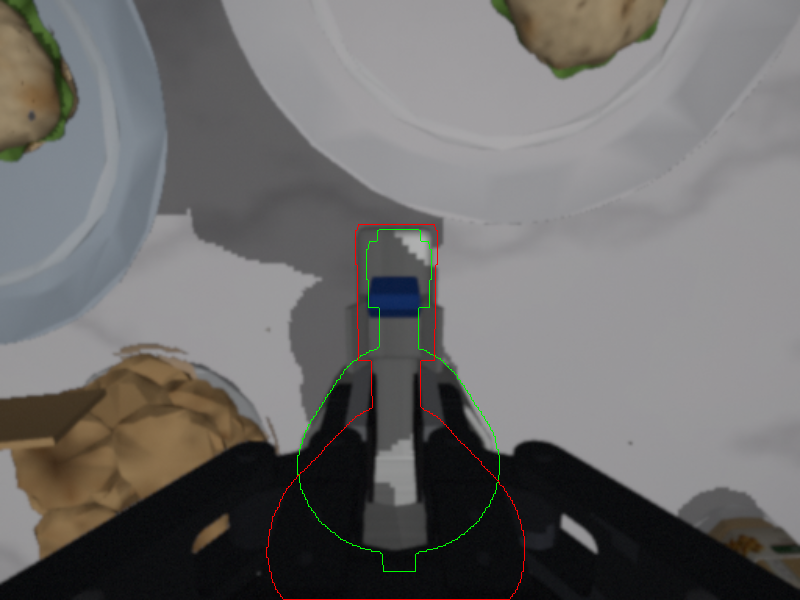

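The picture shows the held middle scoop's handle end (356–436 px across, 226 down) lying on the red prediction, so the grip is straight. The large scoop is hidden behind it, so I step sideways for one better look at it.

Call:
carry_out(
  rows=[
    {"translation": [5, 40, 15], "rotation": [0, 0, 0], "fingers": 5},
    {"translation": [10, 80, 30], "rotation": [0, 0, 0], "fingers": 5},
    {"translation": [15, 115, 40], "rotation": [0, 0, 0], "fingers": 5},
    {"translation": [15, 115, 40], "rotation": [0, 0, 0], "fingers": 5},
    {"translation": [15, 115, 40], "rotation": [0, 0, 0], "fingers": 5},
  ],
)

```text
time_s: 7.0
tcp_pos: [0.5734, 0.0863, 0.1793]
ee_rot: [0.707, 0.004, 0.707, -0.004]
wrist_force: [-0.3, 0.3, -2.3]
width: 0.126
```

Run:
```python
from h import *
s,A=tool(); c=read_camera("wrist"); im=cv2.resize(c["image"][:,:,::-1],(800,600)).copy()
rr=spotter.regions_of("large_scoop_center","wrist")
for r in rr: print(round(r["p"],2),np.round(r["bbox"]))
f=fit([(c,rr[0]["region"])],"large",[641.5,-32.4,-1.3]); print(np.round(f,3))
def dr(q,col):
    cs,_=cv2.findContours(cv2.resize(q,(800,600),interpolation=0),0,2); cv2.drawContours(im,cs,-1,col,1)
dr(sil(c,"large",.6418,-.0323,np.radians(-1.6),S=1),(0,255,0))
dr(sil(c,"large",f[0]/1e3,f[1]/1e3,np.radians(f[2]),S=1),(0,0,255))
cv2.imwrite("pics/w4.png",im)
```

```text
tcp [573.4  86.3 179.3] xax [ 0.001  0.    -1.   ] jaw yaw 89.3 w 10.7 F [-0.3  0.3 -2.3] t 7.0 q [ 0.15  0.23 -0.02  1.31  0.    0.16]
0.62 [ 64. 125. 182. 303.]
[ 6.41897e+02 -3.17970e+01 -1.27600e+00  1.51000e-01]
```

View pics/w4.png

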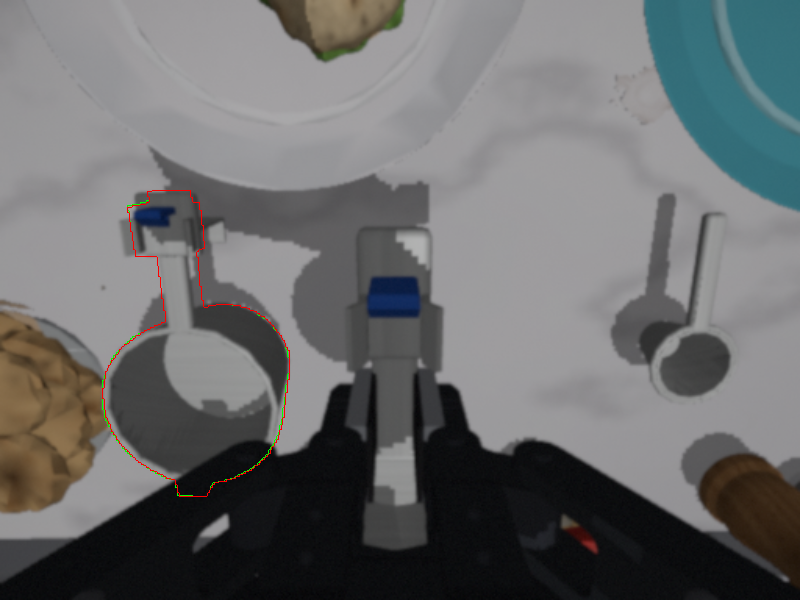

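The side view of the large scoop fits well: the red outline lies on the cup, handle and hook, giving centre (642, -32), yaw -1.4°. The small scoop is at the right near (690,360). Now I tilt nose-down 10° and hover behind the hook.

Call:
carry_out(
  rows=[
    {"translation": [4, -40, -10], "rotation": [0, 5, -0.4], "fingers": 5},
    {"translation": [4, -80, -20], "rotation": [0, 10, -0.4], "fingers": 5},
    {"translation": [4, -115, -28], "rotation": [0, 10, -0.4], "fingers": 5},
    {"translation": [4, -115, -28], "rotation": [0, 10, -0.4], "fingers": 5},
    {"translation": [4, -115, -28], "rotation": [0, 10, -0.4], "fingers": 5},
    {"translation": [4, -115, -28], "rotation": [0, 10, -0.4], "fingers": 5},
    {"translation": [4, -115, -28], "rotation": [0, 10, -0.4], "fingers": 5},
  ],
)

```text
time_s: 7.68
tcp_pos: [0.5768, -0.0318, 0.1512]
ee_rot: [0.643, 0.008, 0.766, -0.009]
wrist_force: [-0.0, 0.0, -1.3]
width: 0.127
```

Run:
```python
from h import *
s,A=tool(); print(np.degrees(np.arctan2(A[0,0],-A[2,0])))
c=read_camera("wrist"); L=R.from_euler("z",-1.4,degrees=True)
s,A=tool(); print("TCP in large:",L.inv().apply(np.array(s["tcp_pos"])*1e3-[642,-32,33]))
```

```text
tcp [576.8 -31.8 151.2] xax [-0.173  0.001 -0.985] jaw yaw 88.59 w 10.8 F [-0.   0.  -1.3] t 7.68 q [-0.05  0.38  0.1   1.46 -0.01 -0.03]
-9.96437296753382
tcp [576.9 -31.4 151.5] xax [-0.173  0.001 -0.985] jaw yaw 88.63 w 10.9 F [ 0.6  0.9 -0.4] t 7.73 q [-0.05  0.38  0.1   1.46 -0.01 -0.03]
TCP in large: [-65.1330356   -1.00507291 118.48083935]
```

Call:
carry_out(
  rows=[
    {"translation": [0.5, 1, -15], "rotation": [0, 0, 0], "fingers": 5},
    {"translation": [0.5, 1, -30], "rotation": [0, 0, 0], "fingers": 5},
    {"translation": [0.5, 1, -40], "rotation": [0, 0, 0], "fingers": 5},
    {"translation": [0.5, 1, -48], "rotation": [0, 0, 0], "fingers": 5},
    {"translation": [0.5, 1, -54], "rotation": [0, 0, 0], "fingers": 5},
    {"translation": [0.5, 1, -60], "rotation": [0, 0, 0], "fingers": 5},
    {"translation": [0.5, 1, -60], "rotation": [0, 0, 0], "fingers": 5},
  ],
)

```text
time_s: 8.32
tcp_pos: [0.5771, -0.0307, 0.0899]
ee_rot: [0.642, 0.008, 0.766, -0.009]
wrist_force: [-0.1, -0.2, -1.5]
width: 0.131
```

Run:
```python
from h import *
s,A=tool(); c=read_camera("side")
k=cv2.resize(c["image"][110:230,240:400,::-1],(800,600),interpolation=cv2.INTER_CUBIC); cv2.imwrite("pics/s5.png",k)
tool()
```

```text
tcp [577.1 -30.7  89.9] xax [-0.175  0.001 -0.985] jaw yaw 88.61 w 11.2 F [-0.1 -0.2 -1.5] t 8.32 q [-0.05  0.4  -0.    1.34 -0.01 -0.02]
tcp [577.3 -30.8  90.6] xax [-0.174  0.001 -0.985] jaw yaw 88.61 w 10.8 F [-0.2  0.2 -0.6] t 8.37 q [-0.05  0.4  -0.    1.34 -0.01 -0.02]
```

View pics/s5.png

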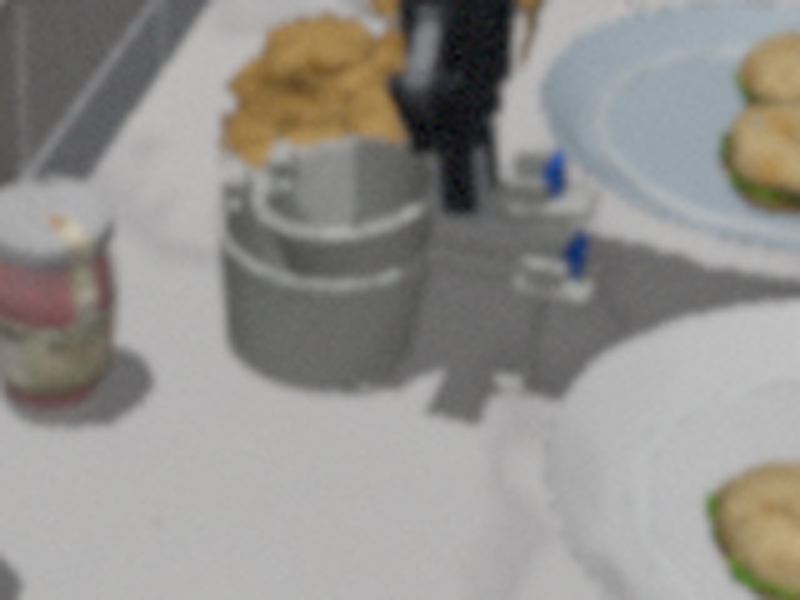

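Side crop: the middle cup is inside the large one, its rim (262,210) just behind the large hook (238,195), no contact force. I lower to slot height and slide forward.

Call:
carry_out(
  rows=[
    {"translation": [0, 0, -4], "rotation": [0, 0, 0], "fingers": 5},
    {"translation": [0, 0, -6.5], "rotation": [0, 0, 0], "fingers": 5},
    {"translation": [0, 0, -6.5], "rotation": [0, 0, 0], "fingers": 5},
    {"translation": [2, 0, -6.5], "rotation": [0, 0, 0], "fingers": 5},
    {"translation": [4, 0, -6.5], "rotation": [0, 0, 0], "fingers": 5},
    {"translation": [5, 0, -6.5], "rotation": [0, 0, 0], "fingers": 5},
    {"translation": [6, 0, -6.5], "rotation": [0, 0, 0], "fingers": 5},
    {"translation": [6, 0, -6.5], "rotation": [0, 0, 0], "fingers": 5},
  ],
)

```text
time_s: 9.03
tcp_pos: [0.5838, -0.0309, 0.0844]
ee_rot: [0.643, 0.008, 0.766, -0.009]
wrist_force: [-0.3, 0.1, -2.7]
width: 0.124
```

Run:
```python
from h import *
s,A=tool(); 
for n in("side","wrist"):
    c=read_camera(n)
    if n=="side": k=cv2.resize(c["image"][128:198,270:370,::-1],(500,350),interpolation=cv2.INTER_CUBIC)
    else: k=np.vstack([k,cv2.resize(c["image"][100:300,130:390,::-1],(500,250*500//325))[:250]])
    tool()
    if n=="wrist": print([(round(r["p"],2),np.round(r["bbox"])) for r in spotter.regions_of("large_scoop_catch","wrist")])
cv2.imwrite("pics/s6.png",k)
```

```text
tcp [583.8 -30.9  84.4] xax [-0.173  0.001 -0.985] jaw yaw 88.6 w 10.6 F [-0.3  0.1 -2.7] t 9.03 q [-0.05  0.42  0.01  1.33 -0.01 -0.02]
tcp [583.7 -30.9  84.3] xax [-0.174  0.001 -0.985] jaw yaw 88.6 w 10.9 F [ 0.2  0.1 -0.4] t 9.08 q [-0.05  0.42  0.01  1.33 -0.01 -0.02]
tcp [583.6 -30.9  84.4] xax [-0.174  0.001 -0.985] jaw yaw 88.6 w 10.9 F [-0.7  0.1 -1.4] t 9.13 q [-0.05  0.42  0.01  1.33 -0.01 -0.02]
[(0.72, array([236., 134., 265., 145.]))]
```

View pics/s6.png

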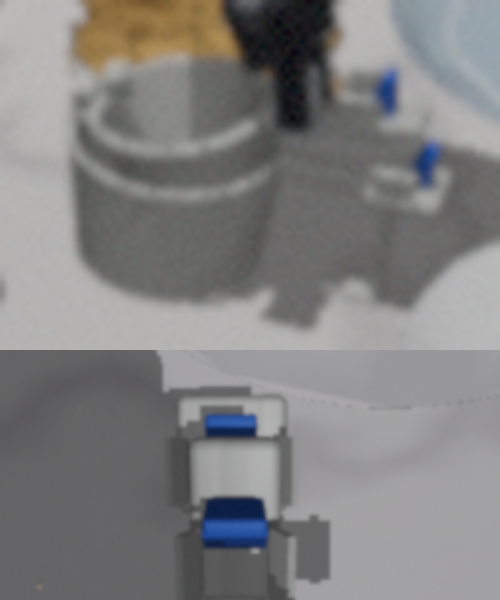

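The picture shows the rim under the large hook in the upper half. In the lower half the middle handle's end (236) is lined up with the large catch (231), so I trim about 0.5 mm sideways. Next comes rotating the handle down.

Call:
carry_out(
  rows=[
    {"translation": [0.5, -0.5, -2], "rotation": [0, -1, 0.3], "fingers": 5},
    {"translation": [0.6, -0.5, -4.2], "rotation": [0, -2, 0.3], "fingers": 5},
    {"translation": [0.6, -0.5, -7.9], "rotation": [0, -4, 0.3], "fingers": 5},
    {"translation": [0.6, -0.5, -9.7], "rotation": [0, -5, 0.3], "fingers": 5},
    {"translation": [0.6, -0.5, -11.5], "rotation": [0, -6, 0.3], "fingers": 5},
    {"translation": [0.6, -0.5, -13.4], "rotation": [0, -7, 0.3], "fingers": 5},
    {"translation": [0.6, -0.5, -15.3], "rotation": [0, -8, 0.3], "fingers": 5},
    {"translation": [0.6, -0.5, -15.3], "rotation": [0, -8, 0.3], "fingers": 5},
  ],
)

```text
time_s: 9.85
tcp_pos: [0.5846, -0.0315, 0.0702]
ee_rot: [0.696, 0.007, 0.718, -0.007]
wrist_force: [2.0, -0.5, -4.5]
width: 0.129
```

Call:
carry_out(
  rows=[
    {"translation": [0, 0, -1.6], "rotation": [0, -1, 0], "fingers": 5},
    {"translation": [0, 0, -3.2], "rotation": [0, -2, 0], "fingers": 5},
    {"translation": [0, 0, -3.2], "rotation": [0, -2, 0], "fingers": 5},
  ],
)

```text
time_s: 10.1
tcp_pos: [0.5842, -0.0314, 0.0667]
ee_rot: [0.708, 0.007, 0.706, -0.007]
wrist_force: [0.9, 0.1, 2.4]
width: 0.128
```

Run:
```python
from h import *
s,A=tool(); c=read_camera("wrist"); d=read_camera("side")
k=np.vstack([cv2.resize(d["image"][128:198,270:370,::-1],(500,350),interpolation=cv2.INTER_CUBIC),cv2.resize(c["image"][100:230,130:390,::-1],(500,250))]); cv2.imwrite("pics/s7.png",k)
tool()
```

```text
tcp [584.2 -31.4  66.7] xax [ 0.002 -0.    -1.   ] jaw yaw 88.88 w 10.9 F [0.9 0.1 2.4] t 10.1 q [-0.05  0.28 -0.21  1.08  0.   -0.03]
tcp [584.3 -31.5  66.6] xax [ 0.001 -0.    -1.   ] jaw yaw 88.88 w 10.7 F [-2.4  0.2  4.9] t 10.2 q [-0.05  0.29 -0.21  1.08  0.   -0.03]
```

View pics/s7.png

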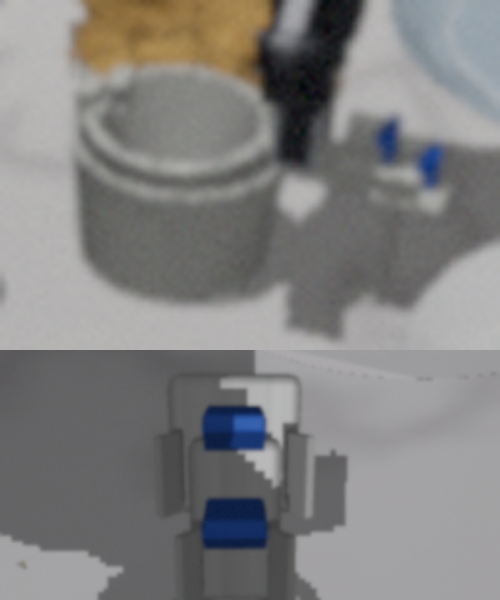

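The catch (234,428) now overlaps the handle's end, so it seems to have snapped. I release and press down with closed fingers to confirm.

Call:
carry_out(
  rows=[
    {"translation": [0, 0, 0], "rotation": [0, 0, 0], "fingers": 40},
    {"translation": [0, 0, 0], "rotation": [0, 0, 0], "fingers": 40},
    {"translation": [0, 0, 0], "rotation": [0, 0, 0], "fingers": 40},
    {"translation": [0, 0, 25], "rotation": [0, 0, 0], "fingers": 40},
    {"translation": [0, 0, 25], "rotation": [0, 0, 0], "fingers": 0},
    {"translation": [0, 0, 25], "rotation": [0, 0, 0], "fingers": 0},
    {"translation": [0, 0, 25], "rotation": [0, 0, 0], "fingers": 0},
    {"translation": [0, 0, 25], "rotation": [0, 0, 0], "fingers": 0},
    {"translation": [0, 0, 25], "rotation": [0, 0, 0], "fingers": 0},
    {"translation": [0, 0, 11], "rotation": [0, 0, 0], "fingers": 0},
  ],
)

```text
time_s: 11.03
tcp_pos: [0.5854, -0.0315, 0.0785]
ee_rot: [0.708, 0.007, 0.706, -0.007]
wrist_force: [1.3, 0.2, 0.4]
width: 0.004
```

Call:
carry_out(
  rows=[
    {"translation": [0, 0, -3], "rotation": [0, 0, 0], "fingers": 0},
    {"translation": [0, 0, -3], "rotation": [0, 0, 0], "fingers": 0},
  ],
)

```text
time_s: 11.2
tcp_pos: [0.5843, -0.0314, 0.0741]
ee_rot: [0.707, 0.007, 0.707, -0.007]
wrist_force: [0.2, 1.2, 3.8]
width: -0.004
```

Call:
carry_out(
  rows=[
    {"translation": [0, 0, -2], "rotation": [0, 0, 0], "fingers": 0},
    {"translation": [0, 0, -2], "rotation": [0, 0, 0], "fingers": 0},
  ],
)

```text
time_s: 11.37
tcp_pos: [0.5843, -0.0314, 0.074]
ee_rot: [0.708, 0.007, 0.706, -0.007]
wrist_force: [-4.8, -0.1, 16.6]
width: 0.0
```

Call:
carry_out(
  rows=[
    {"translation": [0, 0, -3], "rotation": [0, 0, 0], "fingers": 0},
    {"translation": [0, 0, -3], "rotation": [0, 0, 0], "fingers": 0},
  ],
)

```text
time_s: 11.53
tcp_pos: [0.5844, -0.0314, 0.0739]
ee_rot: [0.708, 0.007, 0.706, -0.007]
wrist_force: [-14.0, 0.9, 33.5]
width: 0.002
```

Rigid contact at z = 73.9 under 33 N, exactly the locked height of 74, so the middle scoop is in. On to the small scoop.

Call:
carry_out(
  rows=[
    {"translation": [0, 0, 35], "rotation": [0, 0, 0], "fingers": 0},
    {"translation": [0, 0, 75], "rotation": [0, 0, 0], "fingers": 10},
    {"translation": [-1, 30, 90], "rotation": [0, 0, 2.4], "fingers": 40},
    {"translation": [-4, 299, 90], "rotation": [0, 0, 2.4], "fingers": 40},
    {"translation": [-4, 299, 90], "rotation": [0, 0, 2.4], "fingers": 40},
    {"translation": [-4, 299, 90], "rotation": [0, 0, 2.4], "fingers": 40},
    {"translation": [-4, 299, 90], "rotation": [0, 0, 2.4], "fingers": 40},
    {"translation": [-4, 299, 90], "rotation": [0, 0, 2.4], "fingers": 40},
    {"translation": [-4, 299, 90], "rotation": [0, 0, 2.4], "fingers": 40},
    {"translation": [-4, 299, 90], "rotation": [0, 0, 2.4], "fingers": 40},
  ],
)

```text
time_s: 12.37
tcp_pos: [0.5791, 0.272, 0.1578]
ee_rot: [0.707, -0.009, 0.707, 0.009]
wrist_force: [0.1, -0.8, 0.3]
width: 0.468
```

Call:
carry_out(
  rows=[
    {"translation": [0, 0, 0], "rotation": [0, 0, 0], "fingers": 40},
    {"translation": [0, 0, 0], "rotation": [0, 0, 0], "fingers": 40},
    {"translation": [0, 0, 0], "rotation": [0, 0, 0], "fingers": 40},
  ],
)

```text
time_s: 12.62
tcp_pos: [0.5798, 0.2669, 0.1583]
ee_rot: [0.707, -0.008, 0.707, 0.008]
wrist_force: [0.1, -0.6, 0.1]
width: 0.467
```

Run:
```python
from h import *
s,A=tool(); c=read_camera("wrist"); t=read_camera("top")
rs=spotter.regions_of("small_scoop_center","wrist"); print([(r["p"],np.round(r["bbox"])) for r in rs])
fw=fit([(c,rs[0]["region"])],"small",[626.5,268.5,1.2]); print("small wrist",np.round(fw,3))
for n in("large","middle"):
    r=spotter.regions_of(n+"_scoop_center","top"); print(n,[(round(q["p"],2),np.round(q["bbox"])) for q in r])
    if n=="large" and r: print(np.round(fit([(t,r[0]["region"])],"large",[642,-32,-1]),3))
im=cv2.resize(c["image"][:,:,::-1],(640,480)).copy()
q=sil(c,"small",fw[0]/1e3,fw[1]/1e3,np.radians(fw[2]),S=1)
cs,_=cv2.findContours(cv2.resize(q,(640,480),interpolation=0),0,2); cv2.drawContours(im,cs,-1,(0,255,0),1)
im[:200,440:]=cv2.resize(t["image"][165:275,320:430,::-1],(200,200),interpolation=cv2.INTER_CUBIC)
cv2.imwrite("pics/w8.png",im)
```

```text
tcp [579.8 266.9 158.3] xax [-0.001 -0.001 -1.   ] jaw yaw 91.27 w 39.9 F [ 0.1 -0.6  0.1] t 12.62 q [ 0.43  0.35  0.09  1.31 -0.    0.41]
[(0.96, array([226., 135., 282., 267.])), (0.27, array([138., 302., 213., 384.]))]
small wrist [6.30162e+02 2.68468e+02 9.28000e-01 5.10000e-02]
large [(0.85, array([323., 179., 382., 272.]))]
[637.65  -33.219  -2.173   0.742]
middle []
```

View pics/w8.png

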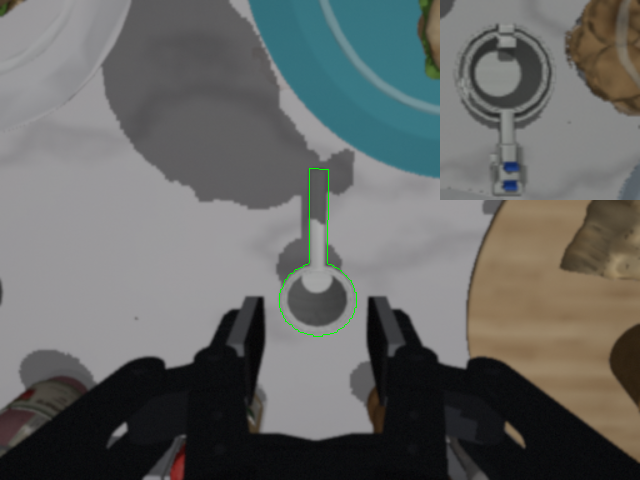

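Wrist picture: small scoop's outline fits (cup at (318,298), handle up to (318,170)). The inset shows the nest with aligned hooks and handles. Descending to grip the small handle.

Call:
carry_out(
  rows=[
    {"translation": [2.8, 0.6, -40], "rotation": [0, 0, 0], "fingers": 40},
    {"translation": [2.8, 0.6, -80], "rotation": [0, 0, 0], "fingers": 40},
    {"translation": [2.8, 0.6, -110], "rotation": [0, 0, 0], "fingers": 40},
    {"translation": [2.8, 0.6, -123], "rotation": [0, 0, 0], "fingers": 40},
    {"translation": [2.8, 0.6, -123], "rotation": [0, 0, 0], "fingers": 40},
    {"translation": [2.8, 0.6, -123], "rotation": [0, 0, 0], "fingers": 3},
    {"translation": [2.8, 0.6, -123], "rotation": [0, 0, 0], "fingers": 3},
    {"translation": [2.8, 0.6, -123], "rotation": [0, 0, 0], "fingers": 3},
    {"translation": [2.8, 0.6, -123], "rotation": [0, 0, 0], "fingers": 3},
    {"translation": [2.8, 0.6, -123], "rotation": [0, 0, 0], "fingers": 3},
  ],
  newtons=90,
)

```text
time_s: 13.7
tcp_pos: [0.5838, 0.2685, 0.0377]
ee_rot: [0.708, -0.007, 0.706, 0.008]
wrist_force: [-1.0, -2.1, 5.3]
width: 0.1
```

Run:
```python
from h import *
s,A=tool(); c=read_camera("wrist")
print("small end expected px row for gx=-46,-44,-48:",[np.round(proj(c,held(s,A,"small",g,s["tcp_pos"][2]*1e3-22)(np.array([[-.092,0,.022]])))[0],1) for g in(-44,-46,-48)])
r=spotter.regions_of("small_scoop_center","wrist"); print([(q["p"],np.round(q["bbox"],1)) for q in r])
save(c,"w9raw.png")
if r:
    m=r[0]["region"]; ys=np.where(m.any(1))[0]; print([(y,np.where(m[y])[0][[0,-1]]) for y in ys[:30:5]])
    g=cv2.cvtColor(c["image"],cv2.COLOR_RGB2GRAY); print(g[ys[0]-8:ys[0]+8,248:258].mean(1).round())
```

```text
tcp [583.8 268.5  37.7] xax [ 0.003  0.001 -1.   ] jaw yaw 91.27 w 8.5 F [-1.  -2.1  5.3] t 13.7 q [ 0.43  0.4  -0.11  1.06 -0.    0.41]
small end expected px row for gx=-46,-44,-48: [array([252.7, 153.8]), array([252.7, 158.4]), array([252.7, 162.9])]
[(0.65, array([237.8, 156. , 270.5, 354.6]))]
[(np.int64(156), array([245, 255])), (np.int64(161), array([241, 265])), (np.int64(166), array([241, 266])), (np.int64(171), array([241, 266])), (np.int64(176), array([241, 266])), (np.int64(181), array([240, 266]))]
[102. 102. 102. 101. 102. 102.  99.  90.  76.  77.  85.  91.  94.  95.
  96.  96.]
```

Call:
carry_out(
  rows=[
    {"translation": [0, 0, 30], "rotation": [0, 0, 0], "fingers": 3},
    {"translation": [0, 0, 65], "rotation": [0, 0, 0], "fingers": 3},
    {"translation": [2, -20, 95], "rotation": [0, 3, -1], "fingers": 3},
    {"translation": [5, -60, 115], "rotation": [0, 8, -2.4], "fingers": 3},
    {"translation": [5, -100, 115], "rotation": [0, 12, -2.4], "fingers": 3},
    {"translation": [5, -140, 115], "rotation": [0, 12, -2.4], "fingers": 3},
    {"translation": [5, -180, 115], "rotation": [0, 12, -2.4], "fingers": 3},
    {"translation": [5, -220, 115], "rotation": [0, 12, -2.4], "fingers": 3},
    {"translation": [5, -260, 115], "rotation": [0, 12, -2.4], "fingers": 3},
    {"translation": [5, -300, 115], "rotation": [0, 12, -2.4], "fingers": 3},
  ],
)

```text
time_s: 14.63
tcp_pos: [0.5878, -0.0336, 0.1509]
ee_rot: [0.629, 0.008, 0.777, -0.006]
wrist_force: [-0.0, 0.3, -0.7]
width: 0.099
```

Call:
carry_out(
  rows=[
    {"translation": [0, 0, 0], "rotation": [0, 0, 0], "fingers": 3},
    {"translation": [0, 0, 0], "rotation": [0, 0, 0], "fingers": 3},
    {"translation": [0, 0, 0], "rotation": [0, 0, 0], "fingers": 3},
  ],
)

```text
time_s: 14.88
tcp_pos: [0.588, -0.0318, 0.1509]
ee_rot: [0.629, 0.008, 0.777, -0.006]
wrist_force: [-1.0, 0.3, 0.2]
width: 0.102
```

Run:
```python
from h import *
s,A=tool(); c=read_camera("wrist")
L=R.from_euler("z",-1.1,degrees=True)
print("TCP in mid:",L.inv().apply(np.array(s["tcp_pos"])*1e3-[642.2,-32.5,0]),"pitch",np.degrees(np.arcsin(A[0,0])))
print([np.round(proj(c,held(s,A,"small",g,15.7)(np.array([[-.092,-.006,.022],[-.092,.006,.022]]))),1) for g in(-44,-45,-46)])
im=cv2.resize(c["image"][90:290,120:380,::-1],(780,600),interpolation=cv2.INTER_CUBIC); cv2.imwrite("pics/w10.png",im)
for q in("large_scoop_catch","middle_scoop_catch"): print(q,[(round(r["p"],2),np.round(r["bbox"],1)) for r in spotter.regions_of(q,"wrist")])
```

```text
tcp [588.  -31.8 150.9] xax [-0.208  0.005 -0.978] jaw yaw 88.82 w 8.7 F [-1.   0.3  0.2] t 14.88 q [-0.05  0.44  0.17  1.52 -0.01 -0.03]
TCP in mid: [-54.20872683  -0.35226927 150.92431666] pitch -11.979651876919764
[array([[238.7, 153.8],
       [266.3, 153.8]]), array([[238.7, 156.1],
       [266.3, 156.1]]), array([[238.7, 158.3],
       [266.3, 158.3]])]
large_scoop_catch [(0.64, array([241.7, 133.1, 264.5, 152. ]))]
middle_scoop_catch []
```

View pics/w10.png

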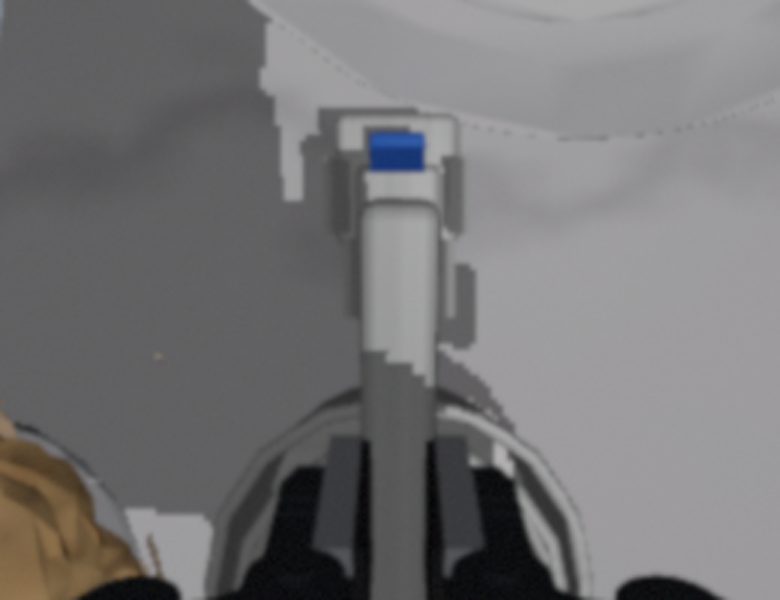

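The picture shows the small handle (362–438 px, end at 203) straight above the nest. The large catch (397) is closed over the middle handle's end, and everything is aligned within about 0.5 mm. Lowering the small cup in.

Call:
carry_out(
  rows=[
    {"translation": [0, 0.2, -15], "rotation": [0, 0, 0], "fingers": 3},
    {"translation": [0, 0.2, -30], "rotation": [0, 0, 0], "fingers": 3},
    {"translation": [0, 0.2, -42], "rotation": [0, 0, 0], "fingers": 3},
    {"translation": [0, 0.2, -50], "rotation": [0, 0, 0], "fingers": 3},
    {"translation": [0, 0.2, -56], "rotation": [0, 0, 0], "fingers": 3},
    {"translation": [0, 0.2, -60], "rotation": [0, 0, 0], "fingers": 3},
    {"translation": [0, 0.2, -60], "rotation": [0, 0, 0], "fingers": 3},
    {"translation": [0, 0.2, -60], "rotation": [0, 0, 0], "fingers": 3},
  ],
)

```text
time_s: 15.7
tcp_pos: [0.5879, -0.0315, 0.0911]
ee_rot: [0.629, 0.008, 0.777, -0.006]
wrist_force: [-0.5, -0.0, -0.8]
width: 0.097
```

Run:
```python
from h import *
s,A=tool()
L=R.from_euler("z",-1.1,degrees=True)
print("TCP in mid:",L.inv().apply(np.array(s["tcp_pos"])*1e3-[642.2,-32.5,0]),"pitch",np.degrees(np.arcsin(A[0,0])))
```

```text
tcp [587.9 -31.5  91.1] xax [-0.208  0.004 -0.978] jaw yaw 88.88 w 8.3 F [-0.5 -0.  -0.8] t 15.7 q [-0.05  0.45  0.07  1.39 -0.01 -0.03]
TCP in mid: [-5.43186501e+01 -8.51615235e-02  9.10724030e+01] pitch -12.001608155675196
```

Call:
carry_out(
  rows=[
    {"translation": [3, 0, 0], "rotation": [0, 0, 0], "fingers": 3},
    {"translation": [6, 0, 0], "rotation": [0, 0, 0], "fingers": 3},
    {"translation": [8, 0, 0], "rotation": [0, 0, 0], "fingers": 3},
    {"translation": [9.7, 0, 0], "rotation": [0, 0, 0], "fingers": 3},
    {"translation": [9.7, 0, 0], "rotation": [0, 0, 0], "fingers": 3},
  ],
)

```text
time_s: 16.12
tcp_pos: [0.5978, -0.0317, 0.0909]
ee_rot: [0.629, 0.008, 0.777, -0.006]
wrist_force: [-0.1, -0.7, -1.3]
width: 0.099
```

Run:
```python
from h import *
tool(); d=read_camera("side"); c=read_camera("wrist"); s,A=tool()
k=np.vstack([cv2.resize(d["image"][120:190,270:370,::-1],(500,350),interpolation=cv2.INTER_CUBIC),cv2.resize(c["image"][100:230,130:390,::-1],(500,250))]); cv2.imwrite("pics/s11.png",k)
```

```text
tcp [597.8 -31.7  90.9] xax [-0.208  0.004 -0.978] jaw yaw 88.86 w 8.5 F [-0.1 -0.7 -1.3] t 16.12 q [-0.05  0.47  0.1   1.4  -0.01 -0.03]
tcp [597.7 -31.7  90.8] xax [-0.208  0.004 -0.978] jaw yaw 88.86 w 8.6 F [-0.3  0.1 -0.5] t 16.22 q [-0.05  0.47  0.1   1.4  -0.01 -0.03]
```

View pics/s11.png

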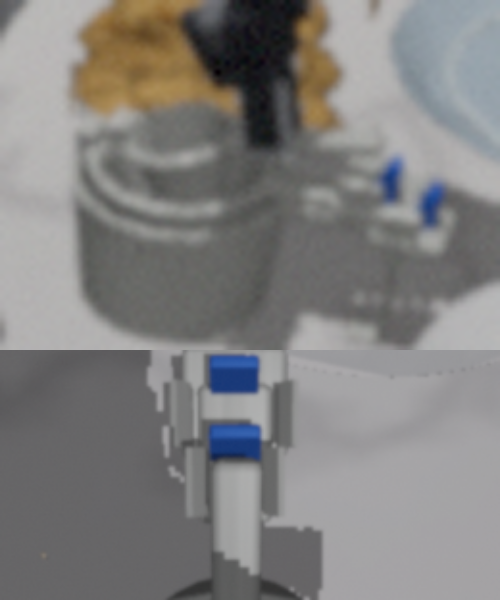

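Upper half: the small rim is at the middle hook. Lower half: the small handle's end (236) is just in front of the middle catch (234), between the cheeks. I trim -0.5 mm in y and rotate it down.

Call:
carry_out(
  rows=[
    {"translation": [0.2, -0.5, -1], "rotation": [0, -1, 0], "fingers": 3},
    {"translation": [0.2, -0.5, -2.3], "rotation": [0, -2, 0], "fingers": 3},
    {"translation": [0.1, -0.5, -4.8], "rotation": [0, -4, 0], "fingers": 3},
    {"translation": [0, -0.5, -7.3], "rotation": [0, -6, 0], "fingers": 3},
    {"translation": [0, -0.5, -8.6], "rotation": [0, -7, 0], "fingers": 3},
    {"translation": [0, -0.5, -10], "rotation": [0, -8, 0], "fingers": 3},
    {"translation": [0, -0.5, -11.3], "rotation": [0, -9, 0], "fingers": 3},
    {"translation": [0, -0.5, -12.6], "rotation": [0, -10, 0], "fingers": 3},
    {"translation": [0, -0.5, -12.6], "rotation": [0, -10, 0], "fingers": 3},
  ],
)

```text
time_s: 16.97
tcp_pos: [0.597, -0.0322, 0.0783]
ee_rot: [0.695, 0.008, 0.719, -0.005]
wrist_force: [-0.5, 0.7, -3.5]
width: 0.098
```

Call:
carry_out(
  rows=[
    {"translation": [0, 0, -1.4], "rotation": [0, -1, 0], "fingers": 3},
    {"translation": [0, 0, -2.6], "rotation": [0, -2, 0], "fingers": 3},
    {"translation": [0, 0, -2.6], "rotation": [0, -2, 0], "fingers": 3},
  ],
)

```text
time_s: 17.22
tcp_pos: [0.5972, -0.0322, 0.0761]
ee_rot: [0.708, 0.008, 0.707, -0.005]
wrist_force: [-1.7, 0.0, 1.7]
width: 0.096
```

Run:
```python
from h import *
tool(); d=read_camera("side"); c=read_camera("wrist"); s,A=tool()
print("in mid",R.from_euler("z",-1.1,degrees=True).inv().apply(np.array(s["tcp_pos"])*1e3-[642.2,-32.5,0]))
for q in("large_scoop_catch","middle_scoop_catch"): print(q,[(round(r["p"],2),np.round(r["bbox"],1)) for r in spotter.regions_of(q,"wrist")])
```

```text
tcp [597.2 -32.2  76.1] xax [ 0.001  0.004 -1.   ] jaw yaw 88.89 w 8.2 F [-1.7  0.   1.7] t 17.22 q [-0.06  0.3  -0.16  1.11  0.   -0.04]
tcp [597.2 -32.2  76.1] xax [-0.     0.004 -1.   ] jaw yaw 88.89 w 8.3 F [-3.1 -0.5  3.7] t 17.32 q [-0.06  0.3  -0.16  1.11  0.   -0.04]
in mid [-44.9701253   -0.55463224  76.06939626]
large_scoop_catch [(0.93, array([238.9,  96.7, 272.5, 121.1]))]
middle_scoop_catch [(0.93, array([237.8, 140.2, 273.8, 164.3])), (0.27, array([363.4, 342. , 377.9, 352.8]))]
```

Call:
carry_out(
  rows=[
    {"translation": [0, 0, 0], "rotation": [0, 0, 0], "fingers": 36},
    {"translation": [0, 0, 0], "rotation": [0, 0, 0], "fingers": 36},
    {"translation": [0, 0, 0], "rotation": [0, 0, 0], "fingers": 36},
    {"translation": [0, 0, 25], "rotation": [0, 0, 0], "fingers": 36},
    {"translation": [0, 0, 25], "rotation": [0, 0, 0], "fingers": 0},
    {"translation": [0, 0, 25], "rotation": [0, 0, 0], "fingers": 0},
    {"translation": [0, 0, 25], "rotation": [0, 0, 0], "fingers": 0},
    {"translation": [0, 0, 25], "rotation": [0, 0, 0], "fingers": 0},
    {"translation": [0, 0, 25], "rotation": [0, 0, 0], "fingers": 0},
    {"translation": [0, 0.5, 10], "rotation": [0, 0, 0], "fingers": 0},
  ],
)

```text
time_s: 18.25
tcp_pos: [0.599, -0.0318, 0.0875]
ee_rot: [0.708, 0.008, 0.706, -0.005]
wrist_force: [0.5, 0.6, 0.4]
width: -0.003
```

Call:
carry_out(
  rows=[
    {"translation": [0, 0, -3], "rotation": [0, 0, 0], "fingers": 0},
    {"translation": [0, 0, -5], "rotation": [0, 0, 0], "fingers": 0},
    {"translation": [0, 0, -5], "rotation": [0, 0, 0], "fingers": 0},
  ],
)

```text
time_s: 18.5
tcp_pos: [0.5976, -0.0316, 0.0819]
ee_rot: [0.707, 0.008, 0.707, -0.005]
wrist_force: [-2.9, 0.3, 9.4]
width: 0.001
```

Contact comes at 81.9 mm (locked height 82). I press firmer to be sure.

Call:
carry_out(
  rows=[
    {"translation": [0, 0, -3], "rotation": [0, 0, 0], "fingers": 0},
    {"translation": [0, 0, -3], "rotation": [0, 0, 0], "fingers": 0},
  ],
)

```text
time_s: 18.67
tcp_pos: [0.5977, -0.0316, 0.0817]
ee_rot: [0.708, 0.008, 0.706, -0.005]
wrist_force: [-9.3, 0.6, 25.4]
width: 0.002
```

Call:
carry_out(
  rows=[
    {"translation": [0, 0, 30], "rotation": [0, 0, 0], "fingers": 0},
    {"translation": [0, 0, 70], "rotation": [0, 0, 0], "fingers": 0},
    {"translation": [0, 0, 110], "rotation": [0, 0, 0], "fingers": 0},
    {"translation": [-40, 0, 130], "rotation": [0, 0, 0], "fingers": 0},
    {"translation": [-80, 0, 130], "rotation": [0, 0, 0], "fingers": 0},
    {"translation": [-110, 0, 130], "rotation": [0, 0, 0], "fingers": 0},
    {"translation": [-110, 0, 130], "rotation": [0, 0, 0], "fingers": 0},
  ],
)

```text
time_s: 19.25
tcp_pos: [0.4824, -0.0315, 0.2083]
ee_rot: [0.706, 0.008, 0.708, -0.005]
wrist_force: [0.9, 0.2, -0.5]
width: 0.0
```

Run:
```python
from h import *
tool(); d=read_camera("side"); c=read_camera("wrist"); t=read_camera("top")
a=cv2.resize(d["image"][120:190,270:370,::-1],(500,350),interpolation=cv2.INTER_CUBIC)
b=cv2.resize(t["image"][165:275,320:430,::-1],(300,300),interpolation=cv2.INTER_CUBIC)
w=cv2.resize(c["image"][:,:,::-1],(333,250)); k=np.zeros((600,800,3),np.uint8); k[:350,:500]=a; k[:300,500:]=b; k[350:,:333]=w
for q,n in(("large_scoop_catch","wrist"),("middle_scoop_catch","wrist")): print(q,[(round(r["p"],2),np.round(r["bbox"],1)) for r in spotter.regions_of(q,n)])
k[350:,340:740]=cv2.resize(c["image"][150:350,92:412,::-1],(400,250)); cv2.imwrite("pics/f12.png",k)
```

```text
tcp [482.4 -31.5 208.3] xax [-0.002  0.004 -1.   ] jaw yaw 88.88 w 0.0 F [ 0.9  0.2 -0.5] t 19.25 q [-0.07  0.05 -0.17  1.35  0.   -0.05]
large_scoop_catch [(0.61, array([245. , 220. , 261.6, 233.6]))]
middle_scoop_catch []
```

The viewer limit is reached, so I check the catches numerically against their closed positions.

Run:
```python
from h import *
for n in("wrist","top"):
    c=read_camera(n); hsv=cv2.cvtColor(c["image"],cv2.COLOR_RGB2HSV)
    m=((hsv[...,0]>100)&(hsv[...,0]<130)&(hsv[...,1]>130)&(hsv[...,2]>40)).astype(np.uint8)
    k,_,st,ce=cv2.connectedComponentsWithStats(m)
    print(n,[(list(map(int,st[i])),ce[i].round(1)) for i in range(1,k) if st[i][4]>8])
    r=R.from_euler("z",-1.1,degrees=True)
    for nm,x0,zt in(("large",-106,85),("middle",-88,93)):
        for dx in(0,-9):
            P=np.array([[x0+dx+a,y,z] for a in(0,-10) for y in(0,) for z in(zt,zt-8)])
            q=proj(c,(r.apply(P)+[642.2,-32.5,0])/1e3); print(nm,dx,q.min(0).round(1),q.max(0).round(1))
```

```text
wrist [([247, 217, 14, 11, 137], array([253.3, 222.2]))]
large 0 [254.  219.8] [254.1 233.4]
large -9 [254.1 210.6] [254.2 224.2]
middle 0 [254.1 241.4] [254.2 255.5]
middle -9 [254.1 232.4] [254.2 246.4]
top [([356, 255, 7, 4, 28], array([359. , 256.5])), ([355, 265, 7, 5, 29], array([358.2, 266.6]))]
large 0 [357.9 261.1] [358.8 267.2]
large -9 [358.  266.2] [358.9 272.2]
middle 0 [358.4 251.4] [359.3 257.4]
middle -9 [358.5 256.4] [359.4 262.5]
```

Both catches sit as when closed. The large one is at rows 265–269, the same as in the first picture, and the spacing is 10.1 px against 9.7 px expected (an open catch would shift about 5 px). The arm is clear, so I hand in.

```bash
python3 -c "
from h import *
print(bot.sign_off())"
```

```text
the job is handed in; nothing more can be done
None
```

I locked the middle scoop into the large one, then the small one into the middle one, and handed the job in at about 19 s of the 67 s. I kept the arm well clear of the two jars, and it was clear of everything at hand-in.

**Seating:** pressing with closed fingers met a rigid stop at both locked heights. That was 73.9 mm (74 expected) under 33 N for the middle handle, and 81.7–81.9 mm (82 expected) under up to 25 N for the small one.

**Catches:** in the top camera both blue catches sit where closed ones should. The large one is on the same rows as at the start, and their spacing is 10.1 px against 9.7 px expected; an open catch would shift about 5 px.

**What disagreed or was not checked:**
- Both catches read about 2 px (4 mm) off my absolute prediction in the top camera. The offset is the same for both, and I put it down mostly to that camera's bias along x.
- In the last wrist view the network found only the large catch, not the middle one.
- I had used all 12 picture views, so I did not look at the finished nest and relied on the numbers above.
- I did not re-measure the jars or the upright stance of the large scoop at the end.

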